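# Blank off the vacuum coupler with its plug and cam arms

### The arm

A 6-joint arm with a two-finger parallel gripper is mounted at the origin on a cart in front of the work surface, level with it; the furniture and walls round the work are solid. World frame = base frame: x ahead of the robot, y to its left, z up, the work surface at z = 0. Lengths are in m, angles in degrees, forces in N, time in s.
With the tool pointing down it reaches from about 0.3 to 0.75 m from the base axis. Payload 8.5 kg.
Tool frame: the origin (TCP) lies midway between the tips of the shut fingers; the grasp point (between the pads) lies 19 mm behind it; z points along the fingers, y is the direction in which the jaws open and shut (so a half turn about z gives the same grasp; the last joint's range is limited). The gripper opens to 85 mm and grips with 20 to 120 N. Pads are 22 mm wide; open, the fingers measure 114 mm over their backs; the gripper's body (76 mm by 85 mm) begins 54 mm behind the grasp point. The pads swing forward as they close: fully open they stand 13 mm farther back than shut.
Start: joints at [63.925, 21.807, 74.336, -0, 83.858, -12.336], TCP at [0.131, 0.534, 0.231] pointing down, gripper open.
Joint ranges: [-178.18, 178.18], [-50.72, 133.34], [12.68, 142.11], [-81.47, 261.47], [9.98, 163.14], [-165.26, 165.26]. Speed limits (degrees/s): [136.94, 136.94, 180, 180, 180, 180].

### API

Orientations are given as a 3x3 rotation matrix whose columns are the frame's x, y, z axes.
In Python, from rig import env, viewer, ticket gives the robot as it stands. The module is installed in compiled form; this text tells all that it offers.
- The arm moves only by the shell command python3 -m pendant 'ROWS' [FORCE]. ROWS is JSON, a list of rows, each a list of 3 entries, a list of its own where there are three numbers: the shift along the world's x, y, z in mm, then the turn about the world's z in rad, then the opening, from -1 (shut) to 1 (fully open). A call has 1 to 12 rows; each row shifts and turns the pose as measured when the row begins; what a row does not reach is not made up. A row lasts 1/8 s, in which the tool goes at most 62.5 mm and 10.7 degrees, less where a joint would pass 70% of its speed; a pose out of reach is approached as far as the arm can. A call with a gripper value outside its range is refused whole. The fingers move at their own pace and stop on an object; FORCE is the grip in N (left out, the last holds). Time passes only in rows, so rows that do not move let the fingers close. It gives the time, the measured TCP pose, the force and the opening at its end, in the units of the state.
- env.observe(): the state, without advancing time (a new reading comes with each control period).
- viewer.get_image(name): name is "side" or "top"; returns (picture, depth): 384x512x3 uint8, red, green, blue; 384x512 float32, m along the optical axis (not along the pixel's ray), 0 where there is no reading.
- viewer.camera_params(name): a dict with "fx", "fy", "cx", "cy" (pixels), "rvec" (rotation vector, rad) and "tvec" (3), from world to camera coordinates, as OpenCV has them. Camera axes: x right, y down, z forward; pixel columns grow to the right and rows downward; lengths in m; the calibration is good to about 2 mm. A picture is of the moment at which its call begins. camera_params takes no time and is no camera call.
- ticket.close_job(): hands the job in, once; it reports no verdict.
The state is a dict: "time_s": time; "q": joint angles; "qvel": joint speeds; "joint_efforts": joint torques, N m; "position": TCP position; "tool_rot": TCP orientation; "ft_force": force on the tool from outside, world axes, zero at the start; "wrist_torque": the same for the moment, N m; "grip_width": finger opening in m.
Only numpy, scipy, OpenCV 4.12 (cv2) and the standard library are available. Lean on these libraries where they do the work, as an engineer would, in place of code of your own. Each camera call takes 0.05 s, during which the arm holds its last target. There are 200 camera calls.

### The job

Blank off the bench's vacuum line: put the grooved steel plug nose-down into the upright coupler, feel it gently down onto the rubber seal and let go of it. Then swing the two cam arms down together, neither running far ahead of the other, until both lie fully down along the coupler's sides and have drawn the plug down tight. Do not force anything, and leave the other things on the bench where they are.

Things in the scene. Friction and masses are not known exactly. Their poses are not given: they have to be found in the camera images.
- coupler: Upright quick coupler bolted to the bench: grey base plate 110 x 90 x 8 mm, rubber collar, round aluminium head of 48 mm diameter with its open mouth up, two brass cam arms. Origin: centre of the base plate's underside; z up; the arms are on its +y and -y sides. Arm pivots: 20.4 mm either side of the head's axis (along y), 75 mm up. The head floats, see mouth.
- mouth (a point): Nominal centre of the mouth (fixed to the base), 82 mm above its underside. The head floats on its rubber collar: the true centre is up to 5 mm off this point in x and in y of the coupler, NOT measured; about 8 N of side push shifts it, and it stays. Rim flat, no chamfer; bore 34 mm, slotted at the arms.
- seat (a point): Nominal centre of the top of the sprung rubber seal inside the bore (fixed to the base), 51 mm above the base's underside, 31 mm below the rim. The plug's underside comes to rest here; the seal yields from 4 N on, 8 N per mm, at most 4 mm. Floats sideways with the head.
- cam_left (a joint): Hinge of the cam arm on the coupler's +y side (rad). 0: open, pointing outward and 40 degrees above level; 0.70: level; 2.27: locked, hanging straight down along the head (end stop). Arm 12 mm wide, its end 55 mm from the pivot; locked, its outer face is 31 mm from the head's axis. Stays where it is put.
- cam_right (a joint): Hinge of the arm on the -y side; as the left one. Friction about 0.08 Nm; beyond about 0.8 its cam nose juts into the bore and blocks an entering plug; from about 1.5 on the nose bears in the plug's groove, draws it down and the arm goes stiffer (some 5 to 15 N at the arm).
- plug: Loose round steel plug, 32 mm diameter, 48 mm high, about 0.25 kg, upright. Origin: centre of its underside; z up its axis. Nose tapered to 29 mm over its lowest 3 mm; groove 16 to 30 mm up; grip end (32 mm cylinder) from 31 to 48 mm. On the seal 17 mm of it stand out of the mouth; locked it is nearly 2 mm lower.
- steel_block: Steel bench block 64 x 64 x 20 mm, bystander. Origin: centre of its underside.
- doming_block: Steel doming block, 42 mm cube, bystander. Origin: centre of its underside.
- ring_cone: White ring cone, 46 mm diameter, 100 mm high, bystander. Origin: centre of its underside.
- lighter: Small green lighter lying flat, 25 x 76 x 13 mm, bystander. Origin: centre of its underside.
There are look-alikes about, which are no part of the job. What is shaped like the plug but yellow is not meant.

How it is judged:
By the outcome, as a careful person would: the job done as asked, in the order asked, and still so for the second after the job is handed in, with the robot touching nothing.
It also fails if it takes over 72 s, if anything falls off the work surface, if the arm or the gripper's body presses on something with over 40 N, if the wrist force passes 120 N, or if a joint passes its speed limit or range.

## Working session

There is one attempt and no reset: what is moved stays moved. The work goes in short steps, Python scripts to look and compute and a shell command to move; the robot and the scene stay as the last step left them, time stands still between calls to the robot, and variables do not carry over. Pictures are saved under pics/ and viewed, about 8 in all and at most 12, crops included, and the job is handed in when it is done.

```bash
mkdir -p pics; cat > h.py <<'E'
import numpy as np, cv2
from rig import env, viewer, ticket
def cam(n):
    p=viewer.camera_params(n); R=cv2.Rodrigues(np.array(p['rvec'],float))[0]; return p,R,np.array(p['tvec'],float).ravel()
def ray(n,uv,z):
    p,R,t=cam(n); d=R.T@np.array([(uv[0]-p['cx'])/p['fx'],(uv[1]-p['cy'])/p['fy'],1]); c=-R.T@t
    return c+d*(z-c[2])/d[2]
def proj(n,X):
    p,R,t=cam(n); q=R@np.array(X,float)+t; return np.array([p['fx']*q[0]/q[2]+p['cx'],p['fy']*q[1]/q[2]+p['cy']])
def cloud(n,dep):
    p,R,t=cam(n); v,u=np.mgrid[:384,:512]; P=np.stack([(u-p['cx'])/p['fx']*dep,(v-p['cy'])/p['fy']*dep,dep],-1)
    return (P-t)@R
def shot(n,name=None):
    im,d=viewer.get_image(n)
    if name: cv2.imwrite(f'pics/{name}.png',im[:,:,::-1])
    return im,d
E
python3 - <<'E'
from h import *
for n in('top','side'):
    im,d=shot(n,n+'0'); np.savez(f'{n}0.npz',im=im,d=d); p,R,t=cam(n); print(n,p['fx'],-R.T@t,R[2])
print(env.observe())
E
```

```text
top 349.43707755175967 [ 0.4428765  -0.01471964  1.14200077] [ 0.12174329  0.02938355 -0.99212659]
side 492.6597194475811 [0.4284671  1.18555377 0.73618015] [ 0.11222662 -0.87075766 -0.47873404]
{'time_s': 0.1, 'q': array([ 6.39252677e+01,  2.18383629e+01,  7.43811404e+01, -6.85363472e-04,
        8.38589289e+01, -1.23368209e+01]), 'qvel': array([ 0.04892123, -0.02496565, -0.14876106, -0.07067918, -0.00771024,
       -0.04770735]), 'joint_efforts': array([ 2.97462764e-03, -4.49229383e+01, -2.31652004e+01, -2.21424998e-04,
        3.69174813e-03, -2.04654827e-05]), 'position': array([0.13050493, 0.53400741, 0.23075767]), 'tool_rot': array([[-9.71392419e-01,  2.37479301e-01, -5.91008232e-04],
       [ 2.37479870e-01,  9.71391675e-01, -1.23480386e-03],
       [ 2.80860118e-04, -1.33983167e-03, -9.99999063e-01]]), 'ft_force': array([0.26792772, 0.98053055, 0.64045915]), 'wrist_torque': array([ 0.0125061 , -0.00192203, -0.00214144]), 'grip_width': 0.08531457113492273}
```

View pics/top0.png

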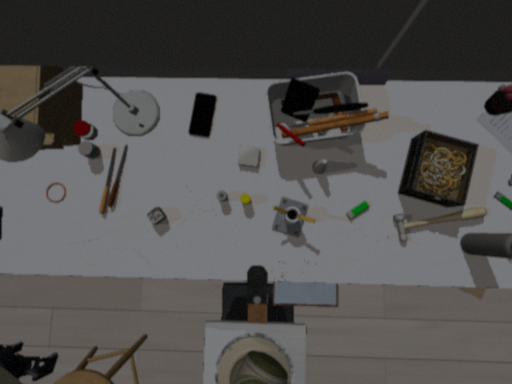

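View pics/side0.png

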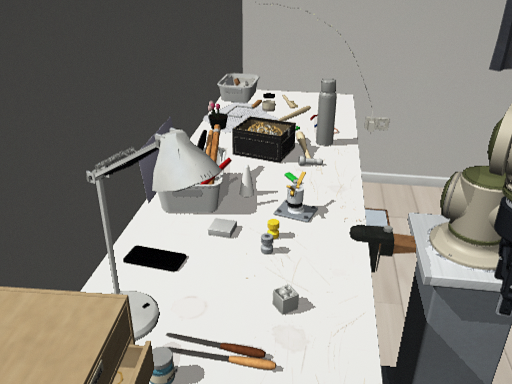

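Top: grey plug (223,196), yellow look-alike (246,199), coupler (291,215). In the side view they are at (267,243), (273,229) and (296,200). Next I enlarge the region and measure it.

```bash
python3 - <<'E'
from h import *
T=np.load('top0.npz');S=np.load('side0.npz')
a=cv2.resize(T['im'][175:245,205:335],None,fx=6,fy=6,interpolation=cv2.INTER_CUBIC)
b=cv2.resize(S['im'][160:260,245:335],None,fx=5,fy=5,interpolation=cv2.INTER_CUBIC)[:,:450]
c=np.zeros((600,800,3),np.uint8)
a=cv2.resize(T['im'][180:240,210:320],None,fx=7,fy=7,interpolation=cv2.INTER_CUBIC)
a=cv2.convertScaleAbs(a,alpha=1.5)
cv2.imwrite('pics/ca.png',a[:,:,::-1]);cv2.imwrite('pics/cb.png',cv2.convertScaleAbs(b,alpha=1.2)[:,:,::-1])
for n,D in(('top',T),('side',S)):
    P=cloud(n,D['d']); 
    box={'top':[(216,188,231,204),(270,195,315,238)],'side':[(258,230,276,256),(274,170,320,222)]}[n]
    for (u0,v0,u1,v1) in box:
        Q=P[v0:v1,u0:u1].reshape(-1,3); 
        for lo,hi in((.004,.012),(.03,.05),(.044,.055),(.075,.09),(.09,.12)):
            q=Q[(Q[:,2]>lo)&(Q[:,2]<hi)]
            if len(q): print(n,u0,lo,hi,len(q),q.mean(0).round(4),q.min(0).round(4),q.max(0).round(4))
E
```

```text
top 216 0.004 0.012 6 [0.5386 0.1026 0.0074] [0.5305 0.0912 0.0045] [0.5531 0.1109 0.0104]
top 216 0.03 0.05 78 [0.5465 0.115  0.0465] [0.5309 0.1004 0.0319] [0.562  0.1296 0.0497]
top 216 0.044 0.055 76 [0.5469 0.1154 0.048 ] [0.5331 0.0998 0.044 ] [0.562  0.1296 0.0537]
top 270 0.004 0.012 578 [ 0.4833 -0.1017  0.0076] [ 0.4232 -0.1823  0.004 ] [ 0.5516 -0.0464  0.012 ]
top 270 0.03 0.05 34 [ 0.4935 -0.1067  0.0472] [ 0.4762 -0.121   0.038 ] [ 0.5072 -0.0829  0.0499]
top 270 0.044 0.055 86 [ 0.4913 -0.1055  0.0504] [ 0.4693 -0.1201  0.0455] [ 0.507  -0.0829  0.0544]
top 270 0.075 0.09 119 [ 0.4907 -0.1066  0.0815] [ 0.4687 -0.1371  0.075 ] [ 0.5143 -0.0777  0.0898]
top 270 0.09 0.12 105 [ 0.4899 -0.1088  0.1005] [ 0.4668 -0.1682  0.0908] [ 0.5136 -0.0461  0.1165]
side 258 0.004 0.012 35 [0.5455 0.1137 0.0083] [0.533  0.0542 0.0044] [0.5733 0.1364 0.0113]
side 258 0.03 0.05 122 [0.5484 0.1249 0.0437] [0.5341 0.1035 0.0312] [0.5639 0.1388 0.05  ]
side 258 0.044 0.055 80 [0.5488 0.1215 0.0479] [0.5341 0.1035 0.044 ] [0.5639 0.138  0.0516]
side 274 0.004 0.012 453 [ 0.4904 -0.1127  0.0081] [ 0.4228 -0.3962  0.004 ] [ 0.5811 -0.0429  0.012 ]
side 274 0.03 0.05 91 [ 0.4968 -0.0736  0.0412] [ 0.471  -0.1092  0.0301] [0.5399 0.0419 0.0499]
side 274 0.044 0.055 65 [ 0.5    -0.0638  0.0495] [ 0.471  -0.1092  0.0451] [0.5399 0.0445 0.0548]
side 274 0.075 0.09 123 [ 0.4908 -0.0986  0.081 ] [ 0.4697 -0.148   0.075 ] [ 0.5167 -0.0688  0.0899]
side 274 0.09 0.12 68 [ 0.4881 -0.1169  0.1004] [ 0.469  -0.1685  0.0902] [ 0.5163 -0.038   0.1151]
```

View pics/ca.png

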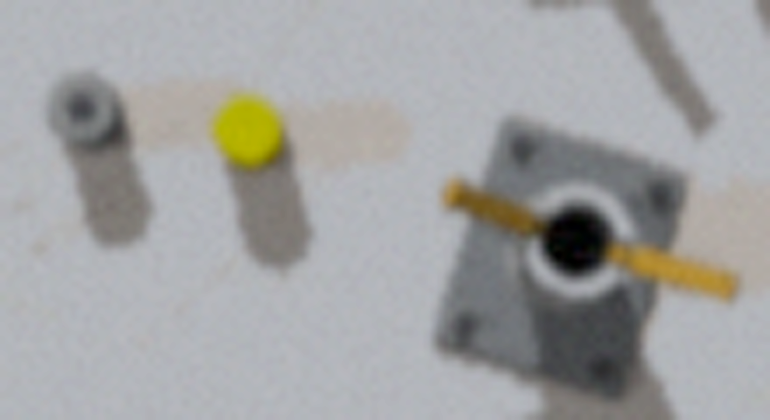

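View pics/cb.png

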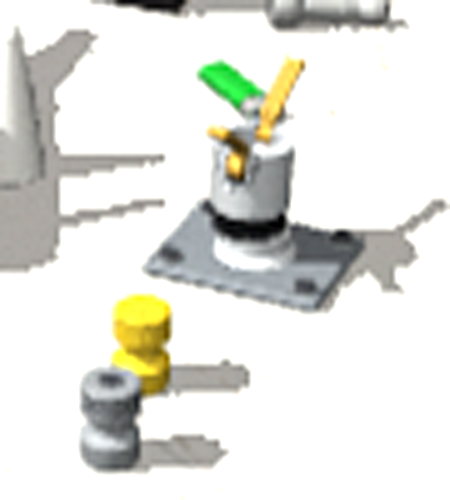

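Top crop: plug top is at about (222.3,195.7) and the mouth at about (292.3,214.3), with the arms tilted roughly 17° from the image's horizontal. The side crop shows both arms open and the plug standing next to the yellow one. Now precise centres.

```bash
cat > meas.py <<'E'
from h import *
def circ(pts):
    A=np.c_[2*pts,np.ones(len(pts))]; s=np.linalg.lstsq(A,(pts**2).sum(1),rcond=None)[0]; return s[:2],np.sqrt(s[2]+s[0]**2+s[1]**2)
def blob(m,near):
    n,l,s,c=cv2.connectedComponentsWithStats(m.astype(np.uint8)); d=np.hypot(*(c[1:]-near).T)+1e3*(s[1:,4]<20); k=1+np.argmin(d); return l==k,c[k],s[k]
if __name__=='__main__':
    T=np.load('top0.npz');S=np.load('side0.npz');im=T['im'].astype(int);g=im.sum(2)/3
    m,c,s=blob(g<45,(292.3,214.3)); print('bore',c,s,ray('top',c,.082))
    # plate
    P=cloud('top',T['d']); z=P[...,2]
    b=(z>.004)&(z<.012); b[:,:265]=0;b[:,:][:, 320:]=0;b[:190]=0;b[245:]=0
    rect=cv2.minAreaRect(np.argwhere(b)[:,::-1].astype(np.float32)); print('plate',rect,ray('top',rect[0],.008))
    # arms
    hsv=cv2.cvtColor(T['im'],cv2.COLOR_RGB2HSV); br=(hsv[...,0]>10)&(hsv[...,0]<25)&(hsv[...,1]>130); br[:195]=0;br[238:]=0;br[:,:268]=0;br[:,325:]=0
    v,u=np.nonzero(br); print('brass',len(u),u.min(),u.max())
    for nm,D in(('top',T),('side',S)):
        P=cloud(nm,D['d']);h=cv2.cvtColor(D['im'],cv2.COLOR_RGB2HSV)
        near=(np.hypot(P[...,0]-.49,P[...,1]+.107)<.075)&(P[...,2]>.06)&(P[...,2]<.13)
        bm=near&(h[...,1]>110)&(h[...,0]>8)&(h[...,0]<30); q=P[bm]; d=q[:,:2]-q[:,:2].mean(0)
        w=np.linalg.svd(d)[2][0]; print(nm,'arms mean',q.mean(0),'dir',np.degrees(np.arctan2(-w[0]*np.sign(w[1]),w[1]*np.sign(w[1]))),q[:,1].min(),q[:,1].max(),q[:,2].max())
        rim=near&~bm&(abs(P[...,2]-.082)<.004)&(h[...,1]<80); q=P[rim]; c,r=circ(q[:,:2]); print(nm,'rim',len(q),c,r,q.mean(0),(q.min(0)+q.max(0))/2, np.median(q[:,2]))
        pl=(np.hypot(P[...,0]-.547,P[...,1]-.118)<.03)&(abs(P[...,2]-.048)<.004)&(h[...,1]<80); q=P[pl]; print(nm,'plug',len(q),q.mean(0),(q.min(0)+q.max(0))/2,np.ptp(q,0))
        v,u=np.nonzero(pl); print('px',u.mean(),v.mean(),ray(nm,(u.mean(),v.mean()),.048))
        v,u=np.nonzero(rim); e=cv2.fitEllipse(cv2.convexHull(np.c_[u,v].astype(np.float32))); print('rim ell',e,ray(nm,e[0],.082))
E
python3 meas.py
```

```text
bore [291.7260274  213.89041096] [286 210  11   9  73] [ 0.49018837 -0.10396099  0.082     ]
plate ((291.5, 217.5), (53.0, 53.0), 0.0) [ 0.4818587  -0.10959435  0.008     ]
brass 82 274 314
top arms mean [ 0.48709528 -0.11518937  0.09580706] dir -17.202091295725083 -0.16817826312141362 -0.049142792149695656 0.11286847331888353
top rim 83 [ 0.49118365 -0.10508565] 0.02127098360485322 [ 0.49127728 -0.10502354  0.08157553] [ 0.491508   -0.10481259  0.08187472] 0.08146725484526819
top plug 74 [0.54690258 0.11565589 0.04782283] [0.5475465  0.11500805 0.04762509] [0.02892676 0.02916105 0.00717607]
px 221.1891891891892 194.67567567567568 [0.54687879 0.11563341 0.048     ]
rim ell ((292.0084228515625, 213.5220184326172), (15.115824699401855, 18.0908260345459), 112.35337829589844) [ 0.49131819 -0.1047986   0.082     ]
side arms mean [ 0.48921012 -0.11324671  0.09180487] dir -15.765454626225239 -0.16845944519434358 -0.03801680875050609 0.1150851801842858
side rim 67 [ 0.49391038 -0.09950711] 0.022863519449495485 [ 0.490241   -0.09815821  0.08123021] [ 0.49333609 -0.09934797  0.08175421] 0.08147091953418503
side plug 80 [0.54876326 0.12147532 0.04792247] [0.54895117 0.12074052 0.0478218 ] [0.02980001 0.03451092 0.00763439]
px 266.5875 236.8125 [0.54874091 0.12165219 0.048     ]
rim ell ((295.1101379394531, 188.72763061523438), (10.220638275146484, 16.377351760864258), 90.19668579101562) [ 0.49295247 -0.09525115  0.082     ]
```

```bash
python3 -m pendant '[[[41.6,-41.8,0],0,0.2],[[41.6,-41.8,0],0,0.2],[[41.6,-41.8,0],0,0.2],[[41.6,-41.8,0],0,0.2],[[41.6,-41.8,0],0,0.2],[[41.6,-41.8,0],0,0.2],[[41.6,-41.8,0],0,0.2],[[41.6,-41.8,0],0,0.2],[[41.6,-41.8,0],0,0.2],[[41.6,-41.8,0],0,0.2],[[0,0,0],0,0.2]]' 25
```

```text
time_s: 1.48
position: [0.5558, 0.0998, 0.2269]
tool_rot: [[-0.972, 0.235, -0.006], [0.235, 0.972, -0.003], [0.005, -0.004, -1.0]]
ft_force: [-0.6, 0.5, -0.3]
grip_width: 0.0513
```

```bash
python3 -m pendant '[[[-4,8,-20],0,0.2],[[-4,8,-30],0,0.2],[[0,0,-40],0,0.2],[[0,0,0],0,0.2]]' && python3 - <<'E'
from h import *
print(env.observe()['position'], env.observe()['grip_width']); shot('side','s1')
im,d=shot('side'); a=cv2.resize(im[140:270,215:345],None,fx=4,fy=4,interpolation=cv2.INTER_CUBIC); cv2.imwrite('pics/s1c.png',a[:,:,::-1])
E
```

```text
time_s: 1.98
position: [0.5453, 0.1181, 0.1346]
tool_rot: [[-0.972, 0.234, -0.008], [0.234, 0.972, -0.002], [0.007, -0.004, -1.0]]
ft_force: [0.8, -0.8, 0.5]
grip_width: 0.0512
[0.54526038 0.11806644 0.134581  ] 0.051207984564131975
```

View pics/s1c.png

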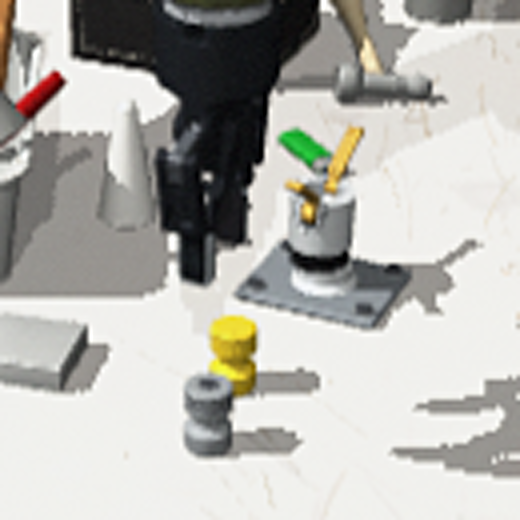

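The open fingers straddle the plug's vertical line, near finger at crop (195,280), far finger (232,240), plug (209,390). I go down and do a first light centring squeeze.

```bash
python3 -m pendant '[[[2,-1,-40],0,0.2],[[0,0,-35],0,0.2],[[0,0,-15],0,0.2],[[0,0,-5],0,0.2],[[0,0,-3],0,0.2],[[0,0,0],0,-0.4],[[0,0,0],0,-0.4],[[0,0,0],0,-0.4],[[0,0,0],0,-0.4]]' 20; python3 -m pendant '[[[0,0,0],0,0.2],[[0,0,0],0,0.2],[[0,0,0],0,0.2]]'
```

```text
time_s: 3.2
position: [0.5556, 0.1176, 0.049]
tool_rot: [[-0.972, 0.233, 0.021], [0.233, 0.972, -0.002], [-0.021, 0.003, -1.0]]
ft_force: [-0.5, -0.0, -1.2]
grip_width: 0.0255
time_s: 3.58
position: [0.5556, 0.1177, 0.0489]
tool_rot: [[-0.972, 0.233, 0.021], [0.233, 0.972, -0.002], [-0.02, 0.003, -1.0]]
ft_force: [-0.3, 0.7, 1.1]
grip_width: 0.0514
```

```bash
python3 -m pendant '[[[-4,0,4],0,0.2],[[-4,0,4],0,0.2],[[0,0,0],0,0.2],[[0,0,0],0,0.2]]'; python3 -m pendant '[[[0,0,-6],0,0.2],[[0,0,-6],0,0.2],[[0,0,-6],0,0.2],[[0,0,0],0,0.2]]'
```

```text
time_s: 4.08
position: [0.5469, 0.1177, 0.0577]
tool_rot: [[-0.972, 0.233, 0.021], [0.233, 0.972, -0.002], [-0.021, 0.003, -1.0]]
ft_force: [0.2, 0.0, 0.2]
grip_width: 0.0513
time_s: 4.58
position: [0.5467, 0.1176, 0.0377]
tool_rot: [[-0.972, 0.234, 0.02], [0.234, 0.972, -0.002], [-0.019, 0.003, -1.0]]
ft_force: [0.1, -0.2, 0.2]
grip_width: 0.0515
```

```bash
python3 -m pendant '[[[0,0,-6],0,0.2],[[0,0,0],0,-0.4],[[0,0,0],0,-0.4],[[0,0,0],0,-0.4],[[0,0,0],0,-0.4]]' 20; python3 -m pendant '[[[0,0,0],0,0.2],[[0,0,0],0,0.2],[[0,0,0],0,0.2]]'
```

```text
time_s: 5.2
position: [0.5468, 0.1177, 0.0315]
tool_rot: [[-0.972, 0.233, 0.02], [0.233, 0.972, -0.002], [-0.02, 0.003, -1.0]]
ft_force: [-0.0, 0.1, -1.6]
grip_width: 0.0309
time_s: 5.58
position: [0.547, 0.1176, 0.0317]
tool_rot: [[-0.972, 0.233, 0.02], [0.233, 0.972, -0.002], [-0.02, 0.003, -1.0]]
ft_force: [-0.8, -0.1, -0.3]
grip_width: 0.0513
```

```bash
python3 -m pendant '[[[0,0,40],0,0.2],[[0,0,40],0,0.2],[[0,0,10],0,0.2],[[0,0,0],0,0.2]]'; python3 -m pendant '[[[0,0,0],-0.163,0.2],[[0,0,0],-0.163,0.2],[[0,0,0],-0.163,0.2],[[0,0,0],-0.163,0.2],[[0,0,0],-0.163,0.2],[[0,0,0],-0.163,0.2],[[0,0,0],-0.163,0.2],[[0,0,0],-0.163,0.2],[[0,0,0],-0.163,0.2],[[0,0,0],-0.163,0.2],[[0,0,0],0,0.2]]'; python3 - <<'E'
from h import *
from meas import circ
for nm in('top','side'):
    im,d=shot(nm,nm+'2'); P=cloud(nm,d);h=cv2.cvtColor(im,cv2.COLOR_RGB2HSV)
    pl=(np.hypot(P[...,0]-.547,P[...,1]-.118)<.03)&(abs(P[...,2]-.0475)<.003)&(h[...,1]<80); q=P[pl]
    if len(q): print(nm,len(q),q.mean(0))
E
```

```text
time_s: 6.08
position: [0.5461, 0.1176, 0.123]
tool_rot: [[-0.972, 0.234, 0.018], [0.234, 0.972, -0.002], [-0.018, 0.003, -1.0]]
ft_force: [0.6, 0.8, -0.4]
grip_width: 0.0512
time_s: 7.45
position: [0.539, 0.1172, 0.1045]
tool_rot: [[0.34, 0.94, -0.025], [0.94, -0.341, -0.001], [-0.01, -0.023, -1.0]]
ft_force: [0.1, 0.5, 0.0]
grip_width: 0.0514
side 70 [0.54930102 0.12163387 0.04787092]
```

```bash
python3 -m pendant '[[[4,0.5,-20],0.05,0.2],[[4,0,-20],0,0.2],[[0,0,-6],0,0.2],[[0,0,0],0,0.2]]'
```

```text
time_s: 8.05
position: [0.547, 0.1178, 0.0572]
tool_rot: [[0.28, 0.96, -0.025], [0.96, -0.281, -0.003], [-0.01, -0.023, -1.0]]
ft_force: [-1.1, 0.1, -0.0]
grip_width: 0.0517
```

```bash
python3 -m pendant '[[[0,0,10],0,0.2],[[0,0,15],0,0.2],[[0,0,15],0,0.2],[[0,0,15],0,0.2],[[0,0,15],0,0.2],[[0,0,8],0,0.2],[[0,0,0],0,0.2]]'; python3 -m pendant '[[[0,0,-40],0,0.2],[[0,0,-35],0,0.2],[[0,0,0],0,0.2],[[0,0,0],0,0.2]]'
```

```text
time_s: 8.93
position: [0.5483, 0.118, 0.1469]
tool_rot: [[0.278, 0.96, -0.014], [0.96, -0.279, -0.003], [-0.007, -0.013, -1.0]]
ft_force: [-0.4, -0.4, -0.4]
grip_width: 0.0515
time_s: 9.43
position: [0.5486, 0.118, 0.0715]
tool_rot: [[0.278, 0.96, -0.012], [0.96, -0.278, -0.003], [-0.006, -0.011, -1.0]]
ft_force: [0.1, 0.5, 0.3]
grip_width: 0.0515
```

```bash
python3 -m pendant '[[[-1,-0.3,-10],0,0.2],[[0,0,-10],0,0.2],[[0,0,-10],0,0.2],[[0,0,-7],0,0.2],[[0,0,0],0,0.2]]'; python3 -m pendant '[[[0,0,0],0,-0.4],[[0,0,0],0,-0.4],[[0,0,0],0,-0.4],[[0,0,0],0,-0.4]]' 30
```

```text
time_s: 10.05
position: [0.5484, 0.1177, 0.034]
tool_rot: [[0.278, 0.96, -0.009], [0.96, -0.278, -0.003], [-0.005, -0.008, -1.0]]
ft_force: [-0.2, 0.0, 0.1]
grip_width: 0.0509
time_s: 10.55
position: [0.5485, 0.1177, 0.0343]
tool_rot: [[0.278, 0.96, -0.008], [0.961, -0.278, -0.003], [-0.005, -0.007, -1.0]]
ft_force: [0.2, -1.0, -1.9]
grip_width: 0.0306
```

```bash
python3 -m pendant '[[[0,0,4],0,-0.4],[[0,0,15],0,-0.4],[[0,0,20],0,-0.4],[[0,0,20],0,-0.4],[[0,0,20],0,-0.4],[[0,0,20],0,-0.4],[[0,0,20],0,-0.4],[[0,0,8],0,-0.4],[[0,0,0],0,-0.4]]'; python3 -m pendant '[[[-4,-16,0],0,-0.4],[[-6,-24,0],0,-0.4],[[-6,-24,0],0,-0.4],[[-6,-24,0],0,-0.4],[[-6,-24,0],0,-0.4],[[-6,-24,0],0,-0.4],[[-6,-24,0],0,-0.4],[[-6,-24,0],0,-0.4],[[-4,-12,0],0,-0.4],[[0,0,0],0,-0.4]]'
```

```text
time_s: 11.68
position: [0.5479, 0.1178, 0.1717]
tool_rot: [[0.278, 0.961, -0.004], [0.961, -0.278, -0.003], [-0.004, -0.003, -1.0]]
ft_force: [-0.9, -0.4, -3.3]
grip_width: 0.03
time_s: 12.92
position: [0.4893, -0.0906, 0.1648]
tool_rot: [[0.281, 0.959, -0.019], [0.96, -0.281, -0.001], [-0.006, -0.018, -1.0]]
ft_force: [-0.2, 0.4, -3.1]
grip_width: 0.0305
```

```bash
python3 -m pendant '[[[1,-7,12],0,-0.4],[[1,-7,12],0,-0.4],[[0,0,12],0,-0.4],[[0,0,0],0,-0.4]]'; python3 -m pendant '[[[0,0,-12],0,-0.4],[[0,0,-12],0,-0.4],[[0,0,-10],0,-0.4],[[0,0,0],0,-0.4]]'; python3 - <<'E'
from h import *
im,d=shot('side'); np.savez('side3.npz',im=im,d=d)
a=cv2.resize(im[120:230,240:350],None,fx=5,fy=5,interpolation=cv2.INTER_CUBIC); cv2.imwrite('pics/s3c.png',a[:,:,::-1])
im,d=shot('top'); np.savez('top3.npz',im=im,d=d)
o=env.observe();p=o['position'];print(p,o['tool_rot'][:,2])
print(proj('side',p+.034*o['tool_rot'][:,2]),proj('side',[p[0],p[1],.082]))
E
```

```text
time_s: 13.42
position: [0.492, -0.1042, 0.2041]
tool_rot: [[0.279, 0.96, -0.017], [0.96, -0.279, -0.002], [-0.006, -0.016, -1.0]]
ft_force: [0.1, -0.1, -2.4]
grip_width: 0.0302
time_s: 13.92
position: [0.491, -0.1033, 0.1661]
tool_rot: [[0.279, 0.96, -0.021], [0.96, -0.279, 0.0], [-0.006, -0.02, -1.0]]
ft_force: [0.5, -0.5, -3.0]
grip_width: 0.0304
[ 0.49151252 -0.10352618  0.16710662] [-1.90298934e-02 -7.24330762e-04 -9.99818653e-01]
[296.89245605 171.68106568] [295.81175035 187.49032973]
```

View pics/s3c.png

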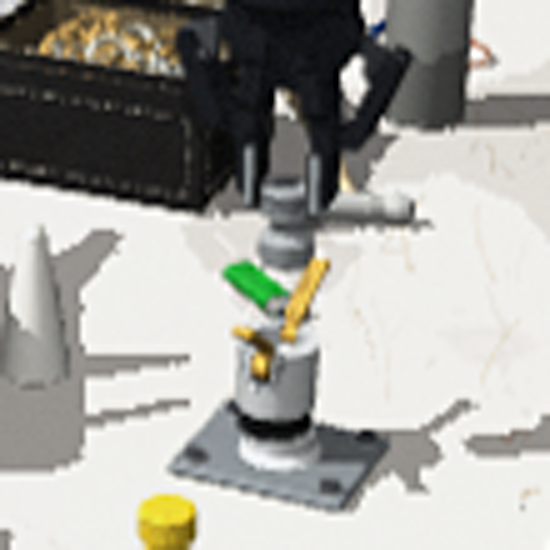

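The side crop shows the plug hanging upright between the pads, spanning crop columns 259–315, above the head at columns 234–321, so x nearly agrees. I check x and y by fitting cylinders to both in the same depth image.

```bash
python3 - <<'E'
from h import *
from scipy.optimize import least_squares
D=np.load('side3.npz');P=cloud('side',D['d']);h=cv2.cvtColor(D['im'],cv2.COLOR_RGB2HSV)
def fit(lo,hi,r):
    m=(np.hypot(P[...,0]-.491,P[...,1]+.1)<.045)&(P[...,2]>lo)&(P[...,2]<hi)&(h[...,1]<70)&(h[...,2]>70)
    m=cv2.erode(m.astype(np.uint8),np.ones((1,1)))>0
    q=P[m]; f=least_squares(lambda c:np.hypot(q[:,0]-c[0],q[:,1]-c[1])-r,[.491,-.105],loss='soft_l1',f_scale=.001)
    v,u=np.nonzero(m); rows=[(u[v==k].min()+u[v==k].max())/2 for k in np.unique(v)]
    print(lo,hi,len(q),f.x.round(4),np.abs(f.fun).mean().round(4),'midcol',np.round(rows,1),np.unique(v)[[0,-1]])
fit(.054,.072,.024); fit(.136,.144,.016); fit(.149,.160,.0135); fit(.164,.18,.016)
D=np.load('side0.npz');P=cloud('side',D['d']);h=cv2.cvtColor(D['im'],cv2.COLOR_RGB2HSV)
fit(.054,.072,.024)
E
```

```text
0.054 0.072 92 [ 0.4939 -0.1022] 0.0022 midcol [295.  297.  295.  295.  295.  294.5 294.5 294.5 294.5 294.5 294.5 296. ] [188 200]
0.136 0.144 27 [ 0.4918 -0.1021] 0.0015 midcol [297.  296.5 296.5 296. ] [170 173]
0.149 0.16 31 [ 0.4929 -0.1049] 0.0024 midcol [296.  296.5 297.  297.  298. ] [165 169]
0.164 0.18 75 [ 0.4925 -0.1027] 0.0034 midcol [296.5 300.  291.  293.  294.5 297.5 296.  298.  296.  298.5] [155 164]
0.054 0.072 82 [ 0.4938 -0.1023] 0.0017 midcol [295.  295.  295.  295.  294.5 294.5 294.5 294.5 294.5 294.5] [189 199]
```

```bash
python3 -m pendant '[[[1,0.5,-10],0,-0.4],[[0,0,-12],0,-0.4],[[0,0,-12],0,-0.4],[[0,0,-8],0,-0.4],[[0,0,0],0,-0.4],[[0,0,0],0,-0.4]]'
```

```text
time_s: 14.78
position: [0.4927, -0.1031, 0.1223]
tool_rot: [[0.279, 0.96, -0.019], [0.96, -0.279, -0.001], [-0.006, -0.018, -1.0]]
ft_force: [-0.7, -1.0, -2.3]
grip_width: 0.0305
```

```bash
python3 -m pendant '[[[0,0,-2],0,-0.4],[[0,0,-2],0,-0.4],[[0,0,-1.5],0,-0.4],[[0,0,-1.5],0,-0.4]]'; python3 -m pendant '[[[0,0,-1.5],0,-0.4],[[0,0,0],0,-0.4]]';
```

```text
time_s: 15.28
position: [0.4931, -0.1032, 0.1156]
tool_rot: [[0.279, 0.96, -0.017], [0.96, -0.279, -0.002], [-0.006, -0.016, -1.0]]
ft_force: [0.7, -1.2, -1.9]
grip_width: 0.0302
time_s: 15.52
position: [0.4931, -0.1032, 0.1139]
tool_rot: [[0.279, 0.96, -0.017], [0.96, -0.279, -0.002], [-0.006, -0.016, -1.0]]
ft_force: [0.0, 1.2, -1.9]
grip_width: 0.0303
```

```bash
python3 -m pendant '[[[0,0,-1],0,-0.4],[[0,0,-1],0,-0.4],[[0,0,0],0,-0.4]]'; python3 -m pendant '[[[0,0,-1],0,-0.4],[[0,0,-1],0,-0.4],[[0,0,0],0,-0.4]]'
```

```text
time_s: 15.9
position: [0.4931, -0.1032, 0.1118]
tool_rot: [[0.279, 0.96, -0.017], [0.96, -0.279, -0.002], [-0.006, -0.016, -1.0]]
ft_force: [0.5, 0.2, -2.7]
grip_width: 0.0304
time_s: 16.27
position: [0.4931, -0.1032, 0.1097]
tool_rot: [[0.279, 0.96, -0.017], [0.96, -0.279, -0.002], [-0.006, -0.016, -1.0]]
ft_force: [-0.6, 0.2, -2.2]
grip_width: 0.0304
```

```bash
python3 -m pendant '[[[0,0,-2],0,-0.4],[[0,0,-2],0,-0.4],[[0,0,-2],0,-0.4],[[0,0,0],0,-0.4]]'; python3 -m pendant '[[[0,0,-2],0,-0.4],[[0,0,-2],0,-0.4],[[0,0,-2],0,-0.4],[[0,0,-2],0,-0.4],[[0,0,0],0,-0.4]]'
```

```text
time_s: 16.77
position: [0.4931, -0.1032, 0.1031]
tool_rot: [[0.279, 0.96, -0.017], [0.96, -0.279, -0.002], [-0.006, -0.016, -1.0]]
ft_force: [-0.5, -0.6, -1.9]
grip_width: 0.03
time_s: 17.4
position: [0.4931, -0.1032, 0.0946]
tool_rot: [[0.279, 0.96, -0.017], [0.96, -0.279, -0.002], [-0.006, -0.016, -1.0]]
ft_force: [0.8, 0.8, -2.6]
grip_width: 0.0301
```

Sliding in freely, with about 9 mm to the seal. Now I go slower.

```bash
python3 -m pendant '[[[0,0,-2],0,-0.4],[[0,0,-2],0,-0.4],[[0,0,-1],0,-0.4],[[0,0,0],0,-0.4]]'; python3 -m pendant '[[[0,0,-1],0,-0.4],[[0,0,-1],0,-0.4],[[0,0,0],0,-0.4]]'
```

```text
time_s: 17.9
position: [0.4932, -0.1033, 0.0893]
tool_rot: [[0.279, 0.96, -0.017], [0.96, -0.279, -0.002], [-0.006, -0.016, -1.0]]
ft_force: [-1.9, 0.2, -1.7]
grip_width: 0.0303
time_s: 18.27
position: [0.4932, -0.1033, 0.0872]
tool_rot: [[0.279, 0.96, -0.017], [0.96, -0.279, -0.002], [-0.006, -0.016, -1.0]]
ft_force: [0.8, -0.0, -1.9]
grip_width: 0.0303
```

```bash
for i in 1; do python3 -m pendant '[[[0,0,-1],0,-0.4],[[0,0,0],0,-0.4]]'; done; python3 -m pendant '[[[0,0,-0.7],0,-0.4],[[0,0,0],0,-0.4]]'
```

```text
time_s: 18.52
position: [0.4932, -0.1033, 0.0861]
tool_rot: [[0.279, 0.96, -0.017], [0.96, -0.279, -0.002], [-0.006, -0.016, -1.0]]
ft_force: [1.2, 0.3, -2.9]
grip_width: 0.0306
time_s: 18.77
position: [0.4933, -0.1033, 0.0855]
tool_rot: [[0.279, 0.96, -0.017], [0.96, -0.279, -0.002], [-0.006, -0.015, -1.0]]
ft_force: [0.2, 0.7, -2.5]
grip_width: 0.0305
```

```bash
python3 -m pendant '[[[0,0,-0.6],0,-0.4],[[0,0,0],0,-0.4]]';  python3 -m pendant '[[[0,0,-0.6],0,-0.4],[[0,0,0],0,-0.4]]'
```

```text
time_s: 19.02
position: [0.4933, -0.1033, 0.0853]
tool_rot: [[0.279, 0.96, -0.016], [0.96, -0.279, -0.002], [-0.007, -0.015, -1.0]]
ft_force: [-0.3, 0.8, -0.2]
grip_width: 0.0301
time_s: 19.27
position: [0.4933, -0.1033, 0.0851]
tool_rot: [[0.278, 0.96, -0.016], [0.96, -0.279, -0.002], [-0.007, -0.015, -1.0]]
ft_force: [-1.4, 0.7, 1.9]
grip_width: 0.0305
```

The wrist force has gone from −2.5 to +1.9 N at the expected seat height, so the plug is on the seal. I let go, then rise.

```bash
python3 -m pendant '[[[0,0,0],0,0.2],[[0,0,0],0,0.2],[[0,0,0],0,0.2],[[0,0,0],0,0.2]]'; python3 -m pendant '[[[0,0,12],0,0.2],[[0,0,20],0,0.2],[[0,0,20],0,1],[[0,0,20],0,1],[[0,0,12],0,1],[[0,0,0],0,1]]'; python3 -m pendant '[[[0,0,0],0.15,1],[[0,0,0],0.15,1],[[0,0,0],0.15,1],[[0,0,0],0.15,1],[[0,0,0],0.15,1],[[0,0,0],0.15,1],[[0,0,0],0.15,1],[[0,0,0],0.15,1],[[0,0,0],0.15,1],[[0,0,0],0.15,1],[[0,0,0],0,1]]'; python3 - <<'E'
from h import *
im,d=shot('side'); a=cv2.resize(im[120:230,240:350],None,fx=5,fy=5,interpolation=cv2.INTER_CUBIC); cv2.imwrite('pics/s4c.png',a[:,:,::-1])
E
```

```text
time_s: 19.77
position: [0.4937, -0.1035, 0.0849]
tool_rot: [[0.279, 0.96, -0.015], [0.96, -0.279, -0.003], [-0.007, -0.014, -1.0]]
ft_force: [-0.6, -0.1, -0.9]
grip_width: 0.0508
time_s: 20.52
position: [0.4938, -0.1035, 0.1748]
tool_rot: [[0.279, 0.96, -0.013], [0.96, -0.279, -0.004], [-0.007, -0.011, -1.0]]
ft_force: [-0.6, -0.3, -0.4]
grip_width: 0.0851
time_s: 21.9
position: [0.4903, -0.1021, 0.1669]
tool_rot: [[-0.954, 0.3, -0.011], [0.301, 0.954, -0.015], [0.006, -0.018, -1.0]]
ft_force: [-0.5, 0.5, 0.0]
grip_width: 0.0856
```

View pics/s4c.png

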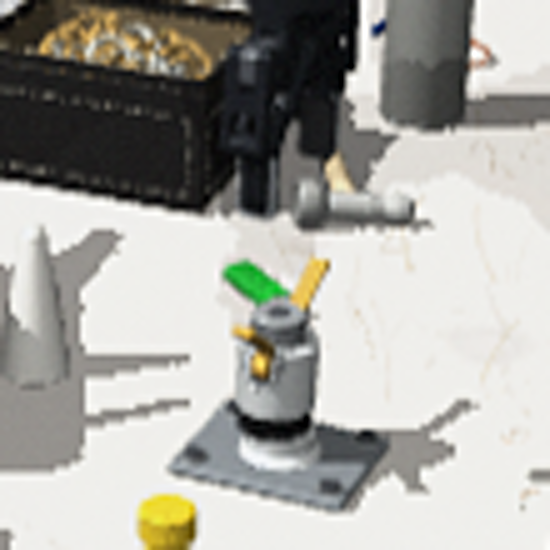

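The plug stands straight in the mouth at crop (280,318), with both arms still open and the gripper turned in line with them. I centre over the plug and bring both open fingers down onto the arms together.

```bash
python3 -m pendant '[[[1.5,-0.7,-8],0,1],[[1.5,-0.7,-14],0,1],[[0,0,-14],0,1],[[0,0,-10],0,1],[[0,0,0],0,1],[[0,0,0],0,1]]' 20; python3 -m pendant '[[[0,0,-2],0,1],[[0,0,-3],0,1],[[0,0,-3],0,1],[[0,0,-3],0,1],[[0,0,-3],0,1],[[0,0,-3],0,1]]'
```

```text
time_s: 22.7
position: [0.493, -0.1034, 0.1162]
tool_rot: [[-0.951, 0.308, -0.014], [0.309, 0.951, -0.014], [0.009, -0.017, -1.0]]
ft_force: [-0.5, -1.2, 0.0]
grip_width: 0.0851
time_s: 23.45
position: [0.4935, -0.1036, 0.099]
tool_rot: [[-0.951, 0.309, -0.012], [0.309, 0.951, -0.015], [0.006, -0.018, -1.0]]
ft_force: [0.3, -0.3, -0.5]
grip_width: 0.0854
```

```bash
python3 -m pendant '[[[0,0,-3],0,1],[[0,0,-3],0,1],[[0,0,-3],0,1],[[0,0,-3],0,1]]'; python3 -m pendant '[[[0,0,-3],0,1],[[0,0,-3],0,1],[[0,0,-3],0,1],[[0,0,-3],0,1]]'; python3 - <<'E'
from h import *
im,d=shot('side'); a=cv2.resize(im[120:230,240:350],None,fx=5,fy=5,interpolation=cv2.INTER_CUBIC); cv2.imwrite('pics/s5c.png',a[:,:,::-1])
E
```

```text
time_s: 23.95
position: [0.4941, -0.1037, 0.0868]
tool_rot: [[-0.951, 0.309, -0.01], [0.309, 0.951, -0.015], [0.005, -0.017, -1.0]]
ft_force: [0.2, 0.4, 2.7]
grip_width: 0.0852
time_s: 24.45
position: [0.4948, -0.1043, 0.0754]
tool_rot: [[-0.951, 0.308, -0.007], [0.308, 0.951, -0.017], [0.002, -0.019, -1.0]]
ft_force: [-0.8, 0.5, 8.3]
grip_width: 0.0854
```

View pics/s5c.png

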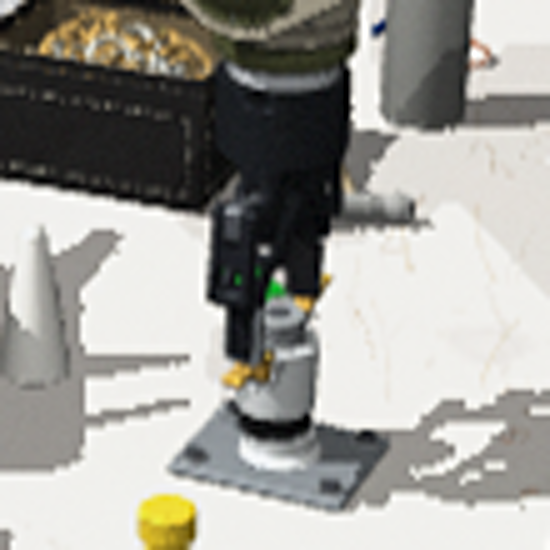

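Left arm (crop 245,375) is about level under the near finger. The right arm's end shows at (322,280), so I compare both with where their ends should project.

```bash
python3 - <<'E'
from h import *
c=np.array([.493,-.1035]);y=np.array([.295,.955])
for s in(1,-1):
    for a in(40,30,20,10,0,-10,-20,-30):
        A=np.radians(a); r=.0204+.055*np.cos(A)-.0106*np.sin(A)*0; X=np.r_[c+s*y*r,.075+.055*np.sin(A)]
        print(s,a,((proj('side',X)-[240,120])*5).round(0))
o=env.observe();print(o['ft_force'],o['wrist_torque'])
E
```

```text
1 40 [238. 338.]
1 30 [234. 354.]
1 20 [230. 371.]
1 10 [228. 387.]
1 0 [227. 403.]
1 -10 [227. 417.]
1 -20 [228. 429.]
1 -30 [230. 440.]
-1 40 [317. 253.]
-1 30 [319. 261.]
-1 20 [321. 272.]
-1 10 [321. 284.]
-1 0 [321. 297.]
-1 -10 [320. 312.]
-1 -20 [317. 327.]
-1 -30 [314. 342.]
[ 0.33864489 -0.32283909  6.9470733 ] [-0.01395691  0.0035929  -0.02307973]
```

By that table the left end is about 18° and the right about 15° above level, so they are moving together. Continuing down.

```bash
python3 -m pendant '[[[-0.5,0.4,-3],0,1],[[-0.5,0.4,-3],0,1],[[0,0,-3],0,1],[[0,0,-3],0,1]]'; python3 -m pendant '[[[0,0,-3],0,1],[[0,0,-3],0,1],[[0,0,-3],0,1],[[0,0,-3],0,1]]'
```

```text
time_s: 25.0
position: [0.4952, -0.105, 0.0653]
tool_rot: [[-0.952, 0.308, -0.002], [0.308, 0.951, -0.022], [-0.004, -0.022, -1.0]]
ft_force: [-1.8, -0.4, 9.5]
grip_width: 0.085
time_s: 25.5
position: [0.4951, -0.1058, 0.0543]
tool_rot: [[-0.952, 0.307, -0.001], [0.307, 0.951, -0.024], [-0.006, -0.024, -1.0]]
ft_force: [1.0, 0.5, 7.6]
grip_width: 0.0853
```

```bash
python3 -m pendant '[[[-0.7,1.5,-3],0,1],[[-0.7,1.5,-3],0,1],[[0,0,-3],0,1]]'; python3 -m pendant '[[[0,0.5,-2],0,1],[[0,0.5,-2],0,1],[[0,0,-2],0,1],[[0,0,0],0,1]]'; python3 - <<'E'
from h import *
im,d=shot('side'); a=cv2.resize(im[120:230,240:350],None,fx=5,fy=5,interpolation=cv2.INTER_CUBIC); cv2.imwrite('pics/s6c.png',a[:,:,::-1])
E
```

```text
time_s: 25.88
position: [0.4958, -0.1045, 0.047]
tool_rot: [[-0.952, 0.306, 0.005], [0.306, 0.952, -0.029], [-0.013, -0.026, -1.0]]
ft_force: [-2.3, -0.8, 9.6]
grip_width: 0.0852
time_s: 26.38
position: [0.4966, -0.1049, 0.0424]
tool_rot: [[-0.952, 0.305, 0.008], [0.305, 0.952, -0.033], [-0.017, -0.029, -0.999]]
ft_force: [-1.2, 1.1, 3.2]
grip_width: 0.0855
```

View pics/s6c.png

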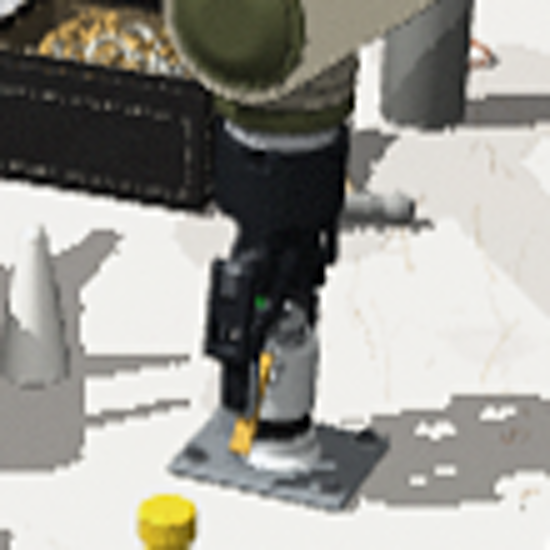

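Left arm is hanging steeply, its end at crop (240,445). I go a little lower, then close the jaws stepwise to squeeze both arms in equally.

```bash
python3 -m pendant '[[[-1,0.5,-3],0,1],[[-1,0.5,-3],0,1],[[0,0,-2],0,1],[[0,0,0],0,1]]'; python3 -m pendant '[[[0,0,0],0,0.85],[[0,0,0],0,0.75],[[0,0,0],0,0.65],[[0,0,0],0,0.6],[[0,0,0],0,0.6]]' 30
```

```text
time_s: 26.92
position: [0.4963, -0.1052, 0.0355]
tool_rot: [[-0.952, 0.305, 0.013], [0.304, 0.952, -0.037], [-0.023, -0.031, -0.999]]
ft_force: [-0.2, 0.5, 3.5]
grip_width: 0.0855
time_s: 27.55
position: [0.4962, -0.1053, 0.0351]
tool_rot: [[-0.952, 0.305, 0.012], [0.304, 0.952, -0.037], [-0.023, -0.031, -0.999]]
ft_force: [0.6, -0.0, 2.8]
grip_width: 0.0685
```

```bash
python3 -m pendant '[[[0,0,0],0,0.55],[[0,0,0],0,0.5],[[0,0,0],0,0.45],[[0,0,0],0,0.4],[[0,0,0],0,0.4],[[0,0,0],0,0.4]]' 40
```

```text
time_s: 28.3
position: [0.4958, -0.1068, 0.0358]
tool_rot: [[-0.952, 0.305, 0.012], [0.304, 0.952, -0.039], [-0.023, -0.034, -0.999]]
ft_force: [-0.0, -0.7, 2.4]
grip_width: 0.06
```

```bash
python3 -m pendant '[[[0,0,0],0,0.25],[[0,0,0],0,0.25],[[0,0,0],0,0.25]]' 40;  python3 - <<'E'
from h import *
im,d=shot('side'); a=cv2.resize(im[120:230,240:350],None,fx=5,fy=5,interpolation=cv2.INTER_CUBIC); cv2.imwrite('pics/s7c.png',a[:,:,::-1])
E
```

```text
time_s: 28.68
position: [0.4958, -0.1068, 0.0358]
tool_rot: [[-0.952, 0.305, 0.012], [0.304, 0.952, -0.039], [-0.023, -0.034, -0.999]]
ft_force: [0.1, -1.1, 4.4]
grip_width: 0.0605
```

View pics/s7c.png

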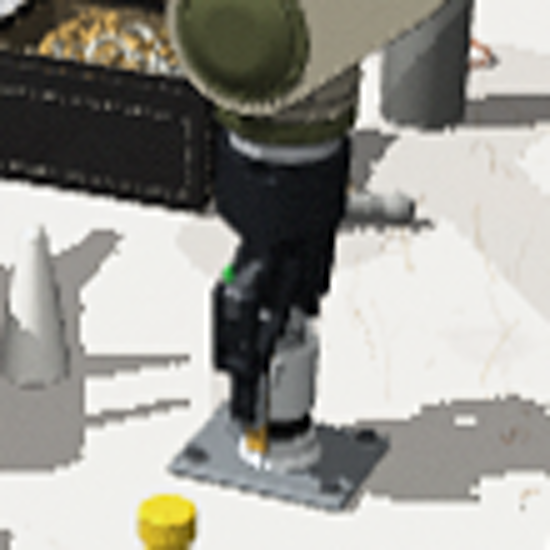

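The jaws stopped at 60.5 mm. The same −1.5 mm offset was seen on the 32 mm plug, so this matches 62 mm, both arms locked. The left arm hangs vertically at crop (257,440). I open, rise, back off and check.

```bash
python3 -m pendant '[[[0,0,0],0,0.6],[[0,0,0],0,1],[[0,0,0],0,1],[[0,0,0],0,1],[[0,0,0],0,1]]'; python3 -m pendant '[[[0,0,8],0,1],[[0,0,15],0,1],[[0,0,20],0,1],[[0,0,25],0,1],[[0,0,25],0,1],[[0,0,25],0,1],[[0,0,15],0,1],[[-10,40,5],0,1],[[-10,50,5],0,1],[[-10,50,5],0,1],[[-5,30,0],0,1],[[0,0,0],0,1]]'; python3 - <<'E'
from h import *
out=[]
for n in('side','top'):
    im,d=shot(n); np.savez(n+'8.npz',im=im,d=d)
    c=im[160:230,260:330] if n=='side' else im[180:250,255:325]
    out.append(cv2.convertScaleAbs(cv2.resize(c,(390,390),interpolation=cv2.INTER_CUBIC),alpha=1 if n=='side' else 1.5))
cv2.imwrite('pics/f8.png',np.hstack(out)[:,:,::-1])
E
```

```text
time_s: 29.35
position: [0.4953, -0.1063, 0.0349]
tool_rot: [[-0.952, 0.305, 0.01], [0.304, 0.952, -0.038], [-0.021, -0.033, -0.999]]
ft_force: [1.0, -0.7, 0.4]
grip_width: 0.0852
time_s: 30.85
position: [0.4582, 0.0682, 0.1944]
tool_rot: [[-0.952, 0.306, 0.017], [0.306, 0.951, -0.04], [-0.028, -0.032, -0.999]]
ft_force: [0.5, -0.9, -0.3]
grip_width: 0.0853
```

View pics/f8.png

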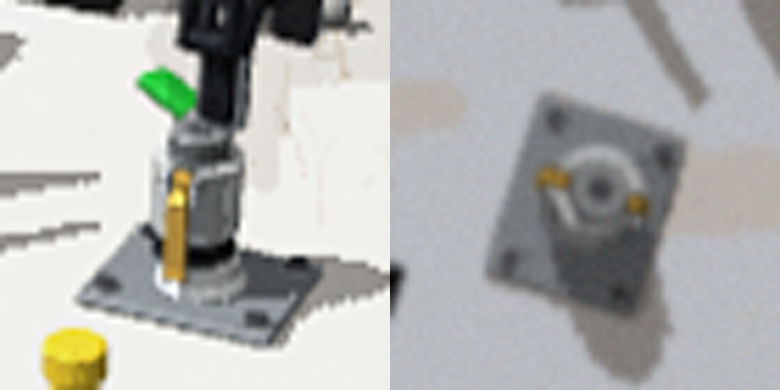

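Both arms hang along the head: left in the side view (175,230), and in the top view left (552,179), right (637,203), plug centred at (600,187). One numeric check of the plug height and the arm reach.

```bash
python3 - <<'E'
from h import *
y=np.array([.295,.955])
for n in('side','top'):
    D=np.load(n+'8.npz');P=cloud(n,D['d']);h=cv2.cvtColor(D['im'],cv2.COLOR_RGB2HSV)
    near=np.hypot(P[...,0]-.493,P[...,1]+.1045)<.09
    q=P[near&(h[...,1]>110)&(h[...,0]>8)&(h[...,0]<30)&(P[...,2]>.01)&(P[...,2]<.13)]
    r=(q[:,:2]-[.493,-.1045])@y
    for s in(1,-1):
        k=r*s>0
        if k.any(): print(n,s,k.sum(),'r',np.percentile(r[k]*s,[5,50,95]).round(4),'z',q[k,2].min().round(4),q[k,2].max().round(4))
    t=P[(np.hypot(P[...,0]-.493,P[...,1]+.1045)<.009)&(P[...,2]>.085)&(P[...,2]<.11)]; print(n,'plug top',len(t),np.percentile(t[:,2],[20,50,80]).round(4))
E
```

```text
side 1 70 r [0.0237 0.0322 0.0364] z 0.026 0.0813
side plug top 10 [0.0965 0.0975 0.0983]
top 1 11 r [0.0182 0.0241 0.0292] z 0.0673 0.0832
top -1 8 r [0.0199 0.0229 0.0275] z 0.0701 0.0823
top plug top 28 [0.0954 0.0971 0.0984]
```

```bash
python3 -c "
from rig import ticket,env
o=env.observe();print(o['time_s'],o['ft_force'],abs(o['qvel']).max());print(ticket.close_job())"
```

```text
30.95 [ 0.38626561 -0.35235795  0.14004502] 1.4452592242449114
the job is handed in; nothing more can be done
None
```

The vacuum line is blanked off: the plug sits in the coupler with both cam arms down. I handed the job in at about 31 s of the 72 s allowed.

- **Plug:** It went into the mouth without side force and I felt it onto the seal with about 4 N. I let go before touching the arms.
- **Arms:** The two open fingers pushed both arms down together, then the jaws, set to a 40 N grip, squeezed both arms in until they stopped. The jaw reading at the stop was 60.5 mm. Allowing for the same 1.5 mm offset seen when gripping the 32 mm plug, that is 62 mm, the width with both arms locked.

**Last checks**
- **Plug height:** The top is at about 97 mm, against 99 mm expected when only resting on the seal, so it has been drawn down about 2 mm.
- **Arms at rest:** In the top view both arms lie against the head. The side view measured the left arm slightly wider than the locked 31 mm, at a median of 32 mm and up to 36 mm. I put that down to depth noise.
- **Right arm:** Only the top view showed it at the end; it was hidden in the side view during the final push. How closely the two arms kept together was seen directly only early on, at about 18° and 15° above level.
- **Tool drift:** The tool tilted by about 2° and moved a few mm sideways while pressing, with no high forces in any reading. The squeeze also pushed the tool about 1.5 mm sideways, so the floating head may have shifted slightly too.
- **Bystanders:** I noticed no contact with them, but I did not re-measure their positions.

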